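Tilt the sanding stick out of the bit box and hold it up

ROBOT

A 7-joint arm with a two-finger parallel gripper is mounted at the origin on the work surface. World frame = base frame: x ahead of the robot, y to its left, z up, the work surface at z = 0. Lengths are in mm, angles in degrees, forces in N, time in s.
With the tool pointing down it reaches from about 425 to 875 mm from the base axis. Payload 8.4 kg.
Tool frame: the origin (TCP) lies at the very end of the fingers, on their centre line; the grasp point (between the pads) lies 19 mm behind it (pinch_z is the distance from the TCP to the grasp point, in mm); z points along the fingers, y is the line along which they close (so a half turn about z gives the same grasp; the last joint's range is limited). The gripper opens to 85 mm and grips with 20 to 120 N. Pads are 22 mm wide; open, the fingers measure 114 mm over their backs; the gripper's body (76 mm by 85 mm) begins 54 mm behind the grasp point. The pads swing forward as they close: fully open they stand 13 mm farther back than shut.
Start: joints at [-81.715, 19.091, 2.286, 83.961, -0.768, 76.965, -3.352], TCP at [156.908, 630.749, 231.308] pointing down, gripper open.
Joint ranges: [-147.57, 147.57], [-21.85, 119.76], [-74.77, 79.35], [14.55, 137.4], [-85.83, 265.84], [4.83, 119.75], [-152.11, 152.11]. Speed limits (degrees/s): [127.2, 127.2, 159.86, 159.86, 180, 180, 180].

INTERFACE

Orientations are given as [roll, pitch, yaw] about the fixed x, y, z axes, in that order (R = Rz(yaw) Ry(pitch) Rx(roll)).
In Python, from workcell import * gives the robot as it stands.
- The arm moves only by the shell command python3 -m jog 'ROWS'. ROWS is JSON, a list of rows, each an object with "xyz": the shift along the tool's x, y, z in m, a list of three; "spin": the turn about the tool's z in rad; "claw": the opening, from 0 (shut) to 1 (fully open). In form: [{"xyz": [tx, ty, tz], "spin": spin, "claw": claw}, ...]. A call has 1 to 8 rows; each row is the pose to reach, as a shift and turn from the pose commanded when the call began, along the tool's axes at that moment; what a row does not reach only later rows make up. A row lasts 1/10 s, in which the tool goes at most 50 mm and 8.59 degrees, less where a joint would pass 70% of its speed; a pose out of reach is approached as far as the arm can. A call with a gripper value outside its range is refused whole. The fingers move at their own pace and stop on an object; the grip force is fixed at half the most. Time passes only in rows, so rows that repeat a pose let the fingers close. It gives the time, the measured TCP pose, the force, the opening and the grip force at its end, in the units of the state.
- get_obs(): the state, without advancing time (a new reading comes with each control period).
- grab_frame(name): name is "scene" or "top" or "wrist"; returns (picture, depth): 480x640x3 uint8, red, green, blue; 480x640 float32, mm along the optical axis (not along the pixel's ray), 0 where there is no reading.
- camera_model(name): a dict with "fx", "fy", "cx", "cy" (pixels), "dist" ([k1, k2, p1, p2, k3] as OpenCV has them; the pictures are not rectified), "rvec" (rotation vector, rad) and "tvec" (3), from world to camera coordinates, as OpenCV has them; the wrist camera has in their place "T_tool_cam" (4x4, takes a point from camera to tool coordinates, whose origin is the TCP and whose axes are the flange's). Camera axes: x right, y down, z forward; pixel columns grow to the right and rows downward; lengths in mm; the calibration is good to about 2 mm. A picture is of the moment at which its call begins: read the wrist's pose just before it. camera_model takes no time and is no camera call.
- sign_off(): hands the job in; it is judged then, once.
The state is a dict: "time": time; "joints": joint angles; "joint_vel": joint speeds; "joint_torque": joint torques, N m; "tcp_pos": TCP position; "orientation": TCP orientation; "force": force on the tool from outside, world axes, zero at the start; "moment": the same for the moment, N m; "opening": opening from 0.0 (shut) to 1.0 (fully open); "gripper_force": force on a finger pad.
Only numpy, scipy, OpenCV 4.12 (cv2) and the standard library are available. Lean on these libraries where they do the work, as an engineer would, in place of code of your own. Each camera call takes 0.05 s, during which the arm holds its last target. There are 200 camera calls.

TASK

Slide the frosted bit box's shutter fully open by its white grip, then take out the long beech sanding stick through the hatch, tilting it because it is longer than the opening. Finish while still holding the stick up and still above the hatch, its whole length at least 50 mm above the box's top, and touching nothing but the gripper. Leave the shutter open and do not disturb the miniatures and the other things on the shelf.

Things in the scene. Friction and masses are not known exactly. Their poses are not given: they have to be found in the camera images.
- bit_box: Frosted translucent plastic box fixed to the shelf, 260 mm along its x, 124 mm along its y; walls and floor 4 mm, top 54 mm above the shelf. Origin at the centre of its underside, z up; +x points to the robot's left (within 0.3 rad). A fixed 4 mm cover closes its top up to x = 0; beyond lies the hatch. Thin rails on the side walls reach 61 mm above the shelf.
- hatch (a point): Centre of the hatch, the opening in the box's top (box x +63 mm, 54 mm above the shelf). The hatch runs from the fixed cover's edge (box x 0, cover underside 50 mm above the shelf) to the left wall's inner face (x +126 mm): 126 mm long; it is 116 mm wide, between the side walls' inner faces. The shutter covers it when closed.
- shutter (a joint): Travel of the shutter in m: 0 closed; it slides towards the box's -x (to the robot's right, over the fixed cover) to its stop at 0.126, fully open, the hatch all clear. Starts at 0 to 0.02, moves against about 1 N of friction, stays where it is left. A frosted plate 132 x 116 x 4 mm lying on the box's top, its upper face 58 mm above the shelf.
- shutter_grip (a point): Centre of the top of the shutter's white grip, a block 16 mm along the box's x, 26 mm along its y, standing 22 mm above the shutter plate; the top is 80 mm above the shelf. Moves with the shutter; at joint 0 it lies at box x = +22 mm, y = 0.
- sanding_stick: Beech stick with square edges, 200 mm long (its x), 14 mm wide (y), 14 mm high (z), about 50 g, loose; half of it is covered in dark grit paper. It lies flat on the box's floor, underside 4 mm above the shelf, within 0.06 rad of the box's x; its left half is under the hatch, its right half under the fixed cover. Origin at the centre of its underside, x towards its left end.
- stick_left_end (a point): Centre of the stick's left end face, 100 mm from its middle, 7 mm above its underside: the end under the hatch.
- stick_right_end (a point): Centre of the stick's right end face, 100 mm from its middle, 7 mm above its underside: the end under the fixed cover.
- mini_spear: Miniature with a thin upright spear (tip at 55 mm), beside the box on the robot's side. Pewter-grey resin figure on a black round base 32 mm across, about 47 mm tall, 30 g, loose; origin at the centre of its underside. A bystander: leave it standing where it is.
- mini_shield: Miniature with a small shield, beside the box on the side away from the robot. Pewter-grey resin figure on a black round base 32 mm across, about 47 mm tall, 30 g, loose; origin at the centre of its underside. A bystander: leave it standing where it is.
- mini_hat: Miniature with a pointed hat (tip at 59 mm), farther off, beyond one end of the box. Pewter-grey resin figure on a black round base 32 mm across, about 47 mm tall, 30 g, loose; origin at the centre of its underside. A bystander: leave it standing where it is.
- mini_sword: Miniature with a raised sword, farther off, beyond one end of the box. Pewter-grey resin figure on a black round base 32 mm across, about 47 mm tall, 30 g, loose; origin at the centre of its underside. A bystander: leave it standing where it is.
- hex_tiles: Stack of four beech hexagon tiles, 80 mm across, 31 mm high, moves as one piece; origin at the centre of its underside, to the robot's left. A bystander.
- tea_light: White battery tea light holder with a push switch on its side, 72 mm across, 46 mm high; origin at the centre of its underside, to the robot's right. A bystander.
- paint_bottle: Small grey paint bottle with a black cap, 28 mm across, 65 mm high; origin at the centre of its underside, to the robot's left. A bystander.

How it is judged:
By the outcome, as a careful person would: the job done as asked, in the order asked, and still so for the second after the job is handed in, while the arm keeps its last pose, push and grip.
It also fails if it takes over 54 s, if anything falls off the work surface, if the arm or the gripper's body presses on something with over 40 N, if the wrist force passes 120 N, or if a joint passes its speed limit or range.

## Working session

There is one attempt and no reset: what is moved stays moved. The work goes in short steps, Python scripts to look and compute and a shell command to move; the robot and the scene stay as the last step left them, time stands still between calls to the robot, and variables do not carry over. Pictures are saved under pics/ and viewed, at most 10 in all, crops included, and the job is handed in when it is done.

```bash
ls; mkdir -p pics; python3 - <<'E'
from workcell import *
import cv2
o=get_obs();print(o['time'],o['tcp_pos'],o['orientation'],o['opening'])
for n in("scene","top"):
    p,d=grab_frame(n);cv2.imwrite(f"pics/{n}0.png",p[:,:,::-1])
    import numpy as np;np.save(f"pics/{n}0.npy",d)
    print(n,camera_model(n))
print(camera_model("wrist"))
E
```

```text
pics
0.0 [156.84816444 630.31858791 230.42082105] [-1.79907366e+02  7.60276789e-03  1.66029881e+02] 1.0008208597033015
scene {'fx': 492.33352108451635, 'fy': 492.33352108451635, 'cx': 317.5446904416038, 'cy': 249.37791474957038, 'dist': array([0.04031882, 0.        , 0.        , 0.        , 0.        ]), 'rvec': array([ 1.24200391,  2.13277187, -1.0850021 ]), 'tvec': array([ 242.06237039, -202.93676091, 1497.38397454])}
top {'fx': 569.3818524718653, 'fy': 569.3818524718653, 'cx': 313.56066844921327, 'cy': 235.59982699145542, 'dist': array([-0.0544166,  0.       ,  0.       ,  0.       ,  0.       ]), 'rvec': array([ 2.17491627, -2.11682799,  0.17959503]), 'tvec': array([   1.49176996,  511.20619128, 1253.82153494])}
{'fx': 368.36505476272515, 'fy': 368.36505476272515, 'cx': 323.9319547250084, 'cy': 236.03451414912274, 'dist': array([-0.06107775,  0.        ,  0.        ,  0.        ,  0.        ]), 'T_tool_cam': array([[ 1.22111413e-03, -9.51076222e-01, -3.08953927e-01,
         8.07142018e+01],
       [ 9.99999159e-01,  1.29632536e-03, -3.81646522e-05,
        -1.45522000e+00],
       [ 4.36802303e-04, -3.08953620e-01,  9.51077005e-01,
        -1.43882607e+02],
       [ 0.00000000e+00,  0.00000000e+00,  0.00000000e+00,
         1.00000000e+00]])}
```

View pics/top0.png

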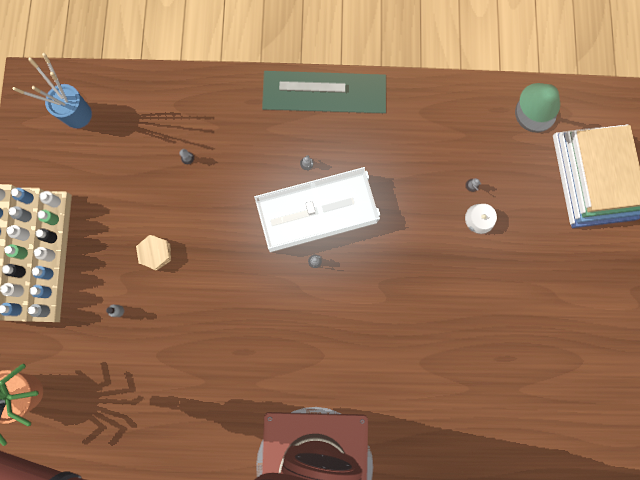

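View pics/scene0.png

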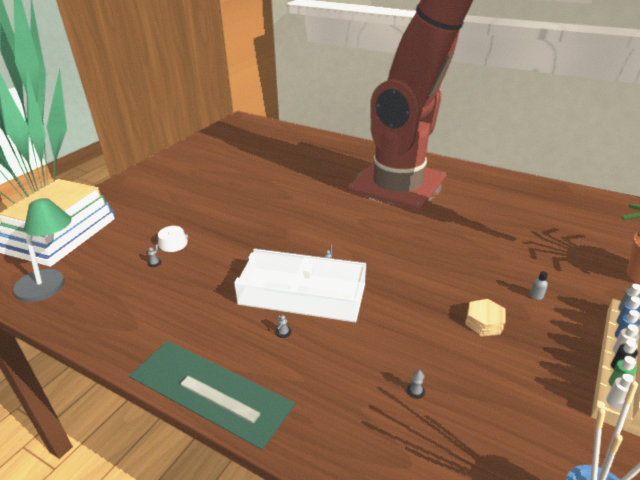

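The top view shows the box around (317,210), with its left end at about (262,222), the white grip at (310,208) and the stick faintly visible through the plastic. The minis beside it are at (307,162) and (315,261). The scene view agrees with this. I'll zoom in and measure.

```bash
cat > h.py <<'E'
from workcell import *
import numpy as np, cv2
from scipy.spatial.transform import Rotation as Ro
def ray(n,uv,z,obs=None):
    "world points on plane z from pixels uv"
    m=camera_model(n);K=np.array([[m['fx'],0,m['cx']],[0,m['fy'],m['cy']],[0,0,1]])
    p=cv2.undistortPoints(np.array(uv,float).reshape(-1,1,2),K,m['dist'])[:,0]
    d=np.c_[p,np.ones(len(p))]
    if n=='wrist':
        T=m['T_tool_cam'];Rt=Ro.from_euler('xyz',obs['orientation'],degrees=True).as_matrix()
        R=Rt@T[:3,:3];c=Rt@T[:3,3]+obs['tcp_pos']
    else:
        R=cv2.Rodrigues(m['rvec'])[0].T;c=-R@m['tvec']
    D=d@R.T;return c+D*((z-c[2])/D[:,2])[:,None]
E
python3 - <<'E'
from h import *
p=cv2.imread('pics/top0.png')[150:280,240:400];cv2.imwrite('pics/c.png',cv2.resize(p,None,fx=4.6,fy=4.6,interpolation=cv2.INTER_CUBIC))
d=np.load('pics/top0.npy');print(d[200:225:4,260:380:8].astype(int))
E
```

```text
[[1287 1281 1287 1286 1283 1285 1289 1287 1291 1292 1292 1287 1290 1294
  1290]
 [1282 1285 1282 1285 1286 1284 1263 1283 1288 1283 1288 1293 1282 1292
  1293]
 [1342 1280 1282 1285 1281 1280 1259 1286 1289 1286 1288 1292 1289 1283
  1288]
 [1305 1278 1286 1283 1281 1282 1262 1283 1286 1285 1288 1284 1289 1287
  1286]
 [1285    0 1280 1281 1279 1279 1281 1282 1282 1284 1287 1284 1285 1288
  1283]
 [1339 1275 1276 1277 1277 1280 1282 1280 1278 1287 1284 1282 1283 1285
  1282]
 [1340 1277 1276 1277 1274 1280 1281 1278    0 1282 1280 1280 1275 1304
  1339]]
```

View pics/c.png

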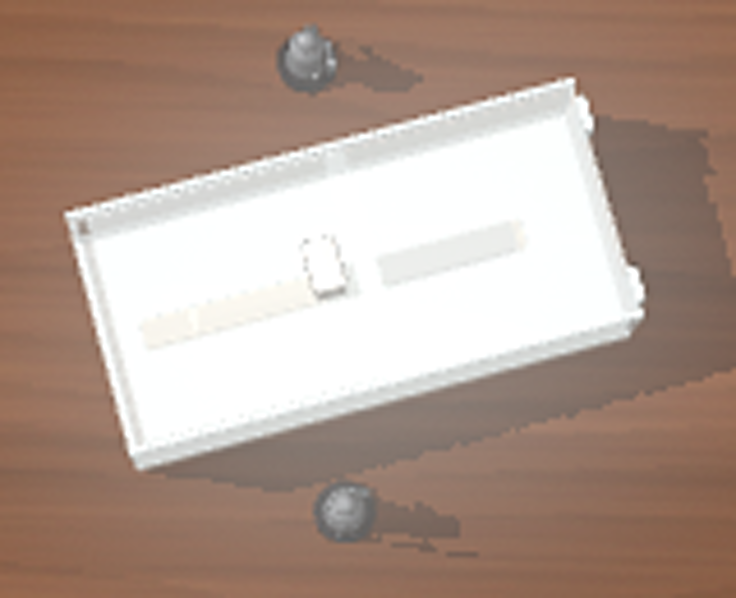

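The crop shows the box's top corners at crop (66,213), (573,80) and (137,467), the grip top at about (322,262), and the stick from (143,334) to (524,234).

```bash
python3 - <<'E'
from h import *
f=lambda c:np.array(c)/4.6+[240,150]-.4
C=ray('top',f([(66,213),(573,80),(137,467),(630,330)]),57);print(C.round(1))
L=(C[0]+C[2])/2;Rr=(C[1]+C[3])/2
print('L',L,'R',Rr,'len',np.linalg.norm(L-Rr),'ctr',(L+Rr)/2,'yaw box x',np.degrees(np.arctan2(*(L-Rr)[1::-1])))
S=ray('top',f([(143,334),(524,234)]),18);print('stick',S,np.linalg.norm(S[0]-S[1]),np.degrees(np.arctan2(*(S[0]-S[1])[1::-1])))
print('grip',ray('top',f([(322,262)]),80), 'minis',ray('top',f([(308,62),(344,512)]),20))
E
```

```text
[[ 595.4  152.8   57. ]
 [ 670.5  -96.2   57. ]
 [ 470.5  113.1   57. ]
 [ 544.8 -125.7   57. ]]
L [532.94113329 132.93581289  57.        ] R [ 607.6430816  -110.93771503   57.        ] len 255.05818688953468 ctr [570.29210745  10.99904893  57.        ] yaw box x 107.03057534521582
stick [[542.97292349 115.24647601  18.        ]
 [600.04534393 -76.03991108  18.        ]] 199.6189947408484 106.61305773392117
grip [[569.59366332  26.19929593  80.        ]] minis [[686.42582357  36.11824812  20.        ]
 [455.45405618  11.72580215  20.        ]]
```

```bash
cat >> h.py <<'E'
def go(x,y,z,yaw):
    o=get_obs();R=Ro.from_euler('xyz',o['orientation'],degrees=True)
    d=R.inv().apply(np.array([x,y,z])-o['tcp_pos'])/1000
    s=-np.radians((yaw-o['orientation'][2]+90)%180-90)
    print('t',round(o['time'],2),'tcp',o['tcp_pos'].round(1),o['orientation'].round(2),'op',round(o['opening'],3),'-> xyz',d.round(4),'spin',round(s,4))
E
python3 -m jog '[{"xyz":[-0.273,-0.243,0.02],"spin":1.03,"claw":1},{"xyz":[-0.273,-0.243,0.02],"spin":1.03,"claw":1},{"xyz":[-0.273,-0.243,0.02],"spin":1.03,"claw":1},{"xyz":[-0.273,-0.243,0.02],"spin":1.03,"claw":1},{"xyz":[-0.273,-0.243,0.02],"spin":1.03,"claw":1},{"xyz":[-0.273,-0.243,0.02],"spin":1.03,"claw":1},{"xyz":[-0.273,-0.243,0.02],"spin":1.03,"claw":1},{"xyz":[-0.273,-0.243,0.02],"spin":1.03,"claw":1}]'
python3 -c "
from h import *
go(569,26,200,107)"
```

```text
time: 0.9
tcp_pos: [366.0, 324.0, 211.1]
orientation: [-180.0, 0.1, 106.4]
force: [-0.1, 0.7, -0.3]
opening: 1.0
gripper_force: 0.0
t 0.9 tcp [366.  324.  211.1] [-1.7999e+02  6.0000e-02  1.0638e+02] op 1.0 -> xyz [-0.3431  0.1107  0.0114] spin -0.0108
```

```bash

python3 -m jog '[{"xyz":[-0.343,0.111,0.01],"spin":-0.01,"claw":1},{"xyz":[-0.343,0.111,0.01],"spin":-0.01,"claw":1},{"xyz":[-0.343,0.111,0.01],"spin":-0.01,"claw":1},{"xyz":[-0.343,0.111,0.01],"spin":-0.01,"claw":1},{"xyz":[-0.343,0.111,0.01],"spin":-0.01,"claw":1},{"xyz":[-0.343,0.111,0.01],"spin":-0.01,"claw":1},{"xyz":[-0.343,0.111,0.01],"spin":-0.01,"claw":1},{"xyz":[-0.343,0.111,0.01],"spin":-0.01,"claw":1}]'
python3 -m jog '[{"xyz":[0,0,0],"spin":0,"claw":0.7},{"xyz":[0,0,0],"spin":0,"claw":0.7},{"xyz":[0,0,0],"spin":0,"claw":0.7}]'
python3 -c "
from h import *
go(569,26,200,107)
o=get_obs();p,d=grab_frame('wrist');np.savez('pics/w1.npz',d=d,pos=o['tcp_pos'],ori=o['orientation'])
cv2.imwrite('pics/w1.png',p[:,:,::-1])"
```

```text
time: 1.7
tcp_pos: [571.4, 27.2, 201.2]
orientation: [-180.0, 0.2, 107.2]
force: [-0.9, -0.9, -0.0]
opening: 1.001
gripper_force: 0.0
time: 2.0
tcp_pos: [569.0, 35.5, 201.1]
orientation: [-180.0, -0.1, 107.7]
force: [-0.2, -0.2, -0.5]
opening: 0.698
gripper_force: 0.0
t 2.0 tcp [569.   35.5 201.1] [-1.7997e+02 -5.0000e-02  1.0774e+02] op 0.698 -> xyz [-0.009  -0.0029  0.0011] spin 0.0129
```

View pics/w1.png

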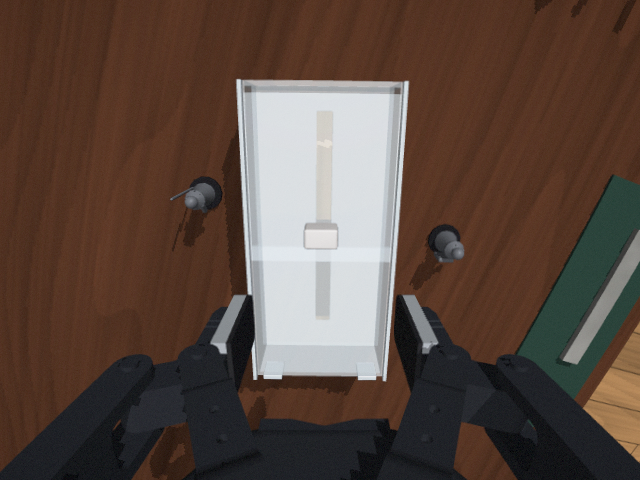

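The wrist view has box +x pointing up. The grip top runs from (304,226) to (338,248). The light half of the stick starts at (325,111) and its dark end is at (323,319). The rails run along columns 240–408.

```bash
python3 - <<'E'
from h import *
w=np.load('pics/w1.npz');o=dict(tcp_pos=w['pos'],orientation=w['ori'])
r=lambda uv,z:ray('wrist',uv,z,o)
C=r([(238,80),(408,82),(255,380),(386,380)],61);print(C.round(1))
L=(C[0]+C[1])/2;Q=(C[2]+C[3])/2
print('ctr',(L+Q)/2,'len',np.linalg.norm(L-Q),np.degrees(np.arctan2(*(L-Q)[1::-1])))
S=r([(325,111),(323,319)],18);print('stick',S,np.linalg.norm(S[0]-S[1]),np.degrees(np.arctan2(*(S[0]-S[1])[1::-1])))
G=r([(305,226),(337,226),(337,248),(305,248)],80);print('grip',G,G.mean(0))
print('minis',r([(205,190),(444,238)],5))
E
```

```text
[[ 475.8  115.8   61. ]
 [ 593.2  152.1   61. ]
 [ 553.  -133.5   61. ]
 [ 670.3  -95.6   61. ]]
ctr [573.07096038   9.69275319  61.        ] len 260.1795911884666 107.23324191925036
stick [[542.23438218 114.91890007  18.        ]
 [601.44978731 -75.46970177  18.        ]] 199.3847635002877 107.27694230417652
grip [[553.35438032  31.07321928  80.        ]
 [576.20389311  38.4179202   80.        ]
 [581.74773832  21.78648157  80.        ]
 [558.4512349   14.29515155  80.        ]] [567.43931166  26.39319315  80.        ]
minis [[456.36814448  13.79994677   5.        ]
 [689.13152832  38.73858046   5.        ]]
```

```bash

python3 -m jog '[{"xyz":[-0.009,-0.001,0.05],"spin":0.009,"claw":0.5},{"xyz":[-0.009,-0.001,0.1],"spin":0.009,"claw":0.5},{"xyz":[-0.009,-0.001,0.1],"spin":0.009,"claw":0.5},{"xyz":[-0.009,-0.001,0.1],"spin":0.009,"claw":0.5}]'
python3 -c "
from h import *
go(567.5,26.5,65,107.2)"
```

```text
time: 2.45
tcp_pos: [571.0, 25.4, 101.9]
orientation: [-179.9, -0.0, 107.1]
force: [1.0, -0.1, 1.1]
opening: 0.501
gripper_force: 0.0
t 2.45 tcp [571.   25.4 101.9] [-179.92   -0.    107.14] op 0.501 -> xyz [ 0.0021 -0.003   0.0369] spin -0.001
```

```bash

python3 -m jog '[{"xyz":[0.002,-0.003,0.02],"spin":0,"claw":0.5},{"xyz":[0.002,-0.003,0.036],"spin":0,"claw":0.5},{"xyz":[0.002,-0.003,0.036],"spin":0,"claw":0.5},{"xyz":[0.002,-0.003,0.036],"spin":0,"claw":0},{"xyz":[0.002,-0.003,0.036],"spin":0,"claw":0},{"xyz":[0.002,-0.003,0.036],"spin":0,"claw":0},{"xyz":[0.002,-0.003,0.036],"spin":0,"claw":0},{"xyz":[0.002,-0.003,0.036],"spin":0,"claw":0}]'
python3 -c "
from h import *
go(603.8,-89.7,65,107.2)"
```

```text
time: 3.25
tcp_pos: [569.3, 25.9, 66.9]
orientation: [179.8, 0.0, 107.1]
force: [0.7, 0.5, 6.6]
opening: 0.285
gripper_force: 61.2
t 3.25 tcp [569.3  25.9  66.9] [179.84   0.   107.08] op 0.285 -> xyz [-0.1207 -0.001   0.0019] spin -0.0021
```

```bash

python3 -m jog '[{"xyz":[-0.015,0,0],"spin":0,"claw":0},{"xyz":[-0.03,0,0],"spin":0,"claw":0},{"xyz":[-0.045,0,0],"spin":0,"claw":0},{"xyz":[-0.06,0,0],"spin":0,"claw":0},{"xyz":[-0.075,0,0],"spin":0,"claw":0},{"xyz":[-0.09,0,0],"spin":0,"claw":0},{"xyz":[-0.1,0,0],"spin":0,"claw":0},{"xyz":[-0.11,0,0],"spin":0,"claw":0}]'
python3 -m jog '[{"xyz":[-0.005,0,0],"spin":0,"claw":0},{"xyz":[-0.01,0,0],"spin":0,"claw":0},{"xyz":[-0.014,0,0],"spin":0,"claw":0},{"xyz":[-0.017,0,0],"spin":0,"claw":0},{"xyz":[-0.017,0,0],"spin":0,"claw":0}]'
python3 -c "
from h import *
go(603.8,-89.7,65,107.2)"
```

```text
time: 4.05
tcp_pos: [601.7, -79.6, 66.9]
orientation: [179.8, 0.0, 107.1]
force: [0.4, 1.2, 7.9]
opening: 0.288
gripper_force: 61.4
time: 4.55
tcp_pos: [604.5, -88.1, 66.5]
orientation: [-180.0, -0.6, 107.3]
force: [-13.3, 22.5, 23.3]
opening: 0.283
gripper_force: 63.1
t 4.55 tcp [604.5 -88.1  66.5] [-179.96   -0.62  107.35] op 0.283 -> xyz [-0.0013 -0.0011  0.0015] spin 0.0026
```

```bash

python3 -m jog '[{"xyz":[0.005,0,0],"spin":0,"claw":0},{"xyz":[0.005,0,0],"spin":0,"claw":0.5},{"xyz":[0.005,0,0],"spin":0,"claw":0.5},{"xyz":[0.005,0,0],"spin":0,"claw":0.5},{"xyz":[0.005,0,-0.03],"spin":0,"claw":0.5},{"xyz":[0.005,0,-0.07],"spin":0,"claw":0.5},{"xyz":[0.04,0,-0.1],"spin":0,"claw":0.45},{"xyz":[0.08,0,-0.12],"spin":0,"claw":0.45}]'
python3 -m jog '[{"xyz":[0.03,0,-0.01],"spin":0,"claw":0.45},{"xyz":[0.05,0,-0.01],"spin":0,"claw":0.45},{"xyz":[0.05,0,-0.01],"spin":0,"claw":0.45},{"xyz":[0.05,0,-0.01],"spin":0,"claw":0.45},{"xyz":[0.05,0,-0.01],"spin":0,"claw":0.45}]'
python3 -c "
from h import *
go(570,30,200,107.2)
o=get_obs();p,d=grab_frame('wrist');np.savez('pics/w2.npz',d=d,pos=o['tcp_pos'],ori=o['orientation'])
cv2.imwrite('pics/w2.png',p[:,:,::-1])"
```

```text
time: 5.35
tcp_pos: [582.3, -21.2, 187.6]
orientation: [179.9, 0.1, 106.8]
force: [0.4, 0.5, 0.6]
opening: 0.447
gripper_force: 0.0
time: 5.85
tcp_pos: [567.2, 26.9, 195.1]
orientation: [-180.0, 0.0, 107.0]
force: [0.4, -0.1, -0.7]
opening: 0.455
gripper_force: 0.0
t 5.85 tcp [567.2  26.9 195.1] [-1.7997e+02  4.0000e-02  1.0696e+02] op 0.455 -> xyz [ 0.0022  0.0036 -0.0049] spin -0.0043
```

View pics/w2.png

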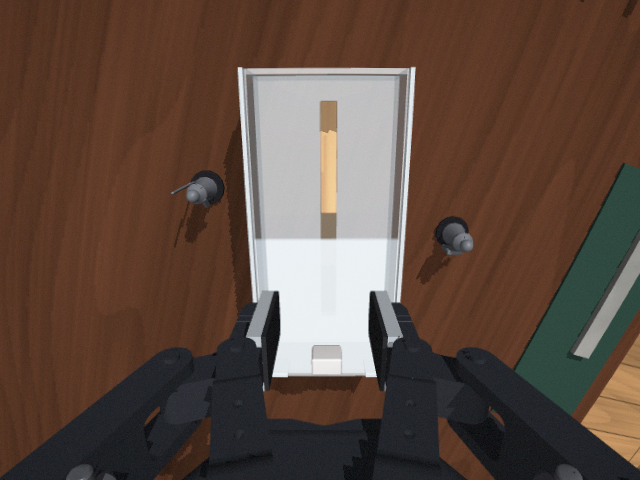

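The shutter is open: its grip is at (326,358) and the cover/shutter edge is at row 238. The stick is in plain view from its left end at (328.5,101) to (328.5,238).

```bash
python3 - <<'E'
from h import *
w=np.load('pics/w2.npz');o=dict(tcp_pos=w['pos'],orientation=w['ori'])
r=lambda uv,z:ray('wrist',uv,z,o)
c=np.array([573,9.7]);a=np.radians(107.2);u=np.array([np.cos(a),np.sin(a)]);v=np.array([-u[1],u[0]])
def P(n,q): q=q[:,:2];print(n,q.round(1).tolist(),'box',((q-c)@np.c_[u,v]).round(1).tolist())
P('stick',r([(328.5,101),(328.5,225)],18));P('edge',r([(255,238),(402,238)],58));P('grip',r([(326,352)],80))
P('rails',r([(240,68),(413,68)],61))
S=r([(328.5,101),(328.5,225)],18)[:,:2];t=S[0]-S[1];t/=np.linalg.norm(t);g=S[0]-40*t
print(np.degrees(np.arctan2(t[1],t[0])),g)
go(*g,90,107.2);go(*g,5,107.2)
E
```

```text
stick [[542.1, 114.7], [573.6, 12.9]] box [[109.4, -1.5], [2.8, -1.5]]
edge [[516.4, -3.8], [629.6, 30.9]] box [[3.8, 58.1], [3.5, -60.3]]
grip [[598.2, -75.3]] box [[-88.7, 1.1]]
rails [[476.2, 116.2], [592.1, 151.8]] box [[130.4, 61.0], [130.1, -60.3]]
107.2287237538044 [553.9136891  76.4755363]
t 5.9 tcp [567.2  26.8 195.1] [-1.7997e+02  4.0000e-02  1.0694e+02] op 0.453 -> xyz [0.0515 0.0018 0.1051] spin -0.0045
t 5.9 tcp [567.2  26.8 195.1] [-1.7997e+02  4.0000e-02  1.0694e+02] op 0.453 -> xyz [0.0515 0.0018 0.1901] spin -0.0045
```

```bash
python3 - <<'E'
from h import *
w=np.load('pics/w2.npz');o=dict(tcp_pos=w['pos'],orientation=w['ori'])
p=cv2.imread('pics/w2.png');print(p[228:250:1,360].sum(1).tolist());print(p[338:384,322].sum(1).tolist())
c=np.array([573,9.7]);a=np.radians(107.2);u=np.array([np.cos(a),np.sin(a)])
for r,z in((238,58),(238,54),(345,58),(358,80),(374,80)):print(r,z,((ray('wrist',[(326,r)],z,o)[0,:2]-c)@u).round(1))
E
```

```text
[578, 572, 582, 579, 579, 571, 573, 569, 574, 582, 630, 676, 704, 718, 721, 722, 721, 723, 722, 721, 719, 720]
[718, 711, 717, 716, 696, 700, 692, 472, 554, 551, 558, 556, 558, 563, 568, 562, 566, 567, 569, 569, 600, 698, 738, 718, 706, 710, 707, 704, 703, 701, 701, 699, 699, 696, 698, 690, 563, 460, 262, 127, 118, 123, 116, 124, 125, 118]
238 58 3.7
238 54 2.4
345 58 -97.0
358 80 -94.6
374 80 -110.9
```

```bash

python3 -m jog '[{"xyz":[0.0515,0.002,0.03],"spin":-0.004,"claw":0.45},{"xyz":[0.0515,0.002,0.07],"spin":-0.004,"claw":0.45},{"xyz":[0.0515,0.002,0.105],"spin":-0.004,"claw":0.45},{"xyz":[0.0515,0.002,0.14],"spin":-0.004,"claw":0.45},{"xyz":[0.0515,0.002,0.16],"spin":-0.004,"claw":0.45},{"xyz":[0.0515,0.002,0.17],"spin":-0.004,"claw":0.45},{"xyz":[0.0515,0.002,0.175],"spin":-0.004,"claw":0.45},{"xyz":[0.0515,0.002,0.175],"spin":-0.004,"claw":0.45}]'
python3 -c "
from h import *
go(553.9,76.5,6,107.2)"
```

```text
time: 6.7
tcp_pos: [554.3, 77.8, 20.5]
orientation: [180.0, 0.0, 107.3]
force: [-0.4, -0.0, 0.4]
opening: 0.45
gripper_force: 0.0
t 6.7 tcp [554.3  77.8  20.5] [1.8000e+02 2.0000e-02 1.0726e+02] op 0.45 -> xyz [-0.0012 -0.0007  0.0145] spin 0.001
```

```bash

python3 -m jog '[{"xyz":[0,0,0.006],"spin":0,"claw":0.45},{"xyz":[0,0,0.012],"spin":0,"claw":0.45},{"xyz":[0,0,0.014],"spin":0,"claw":0.45},{"xyz":[0,0,0.014],"spin":0,"claw":0},{"xyz":[0,0,0.014],"spin":0,"claw":0},{"xyz":[0,0,0.014],"spin":0,"claw":0},{"xyz":[0,0,0.014],"spin":0,"claw":0},{"xyz":[0,0,0.014],"spin":0,"claw":0}]'
python3 -c "
from h import *
go(553.9,76.5,6,107.2)"
```

```text
time: 7.5
tcp_pos: [554.2, 78.4, 6.7]
orientation: [180.0, -0.0, 107.3]
force: [-0.5, 0.3, 2.8]
opening: 0.14
gripper_force: 59.8
t 7.5 tcp [554.2  78.4   6.7] [179.97  -0.   107.3 ] op 0.14 -> xyz [-0.0017 -0.0009  0.0007] spin 0.0018
```

```bash

python3 -m jog '[{"xyz":[0,0,-0.008],"spin":0,"claw":0},{"xyz":[0,0,-0.016],"spin":0,"claw":0},{"xyz":[0,0,-0.024],"spin":0,"claw":0},{"xyz":[0,0,-0.03],"spin":0,"claw":0},{"xyz":[0,0,-0.034],"spin":0,"claw":0},{"xyz":[0,0,-0.038],"spin":0,"claw":0},{"xyz":[0,0,-0.042],"spin":0,"claw":0},{"xyz":[0,0,-0.042],"spin":0,"claw":0}]'
python3 -c "
from h import *
o=get_obs();p,d=grab_frame('wrist');print(o['tcp_pos'],o['force'],o['moment'],o['opening'])
cv2.imwrite('pics/w3.png',p[:,:,::-1])"
```

```text
time: 8.3
tcp_pos: [553.1, 78.6, 48.2]
orientation: [-179.9, -0.0, 107.3]
force: [-0.8, 1.5, -6.0]
opening: 0.141
gripper_force: 58.7
[553.14323716  78.6167923   48.20780793] [-0.82672904  1.52865828 -5.97857917] [ 0.55707939  0.45772976 -0.06712252] 0.14135402003685815
```

View pics/w3.png

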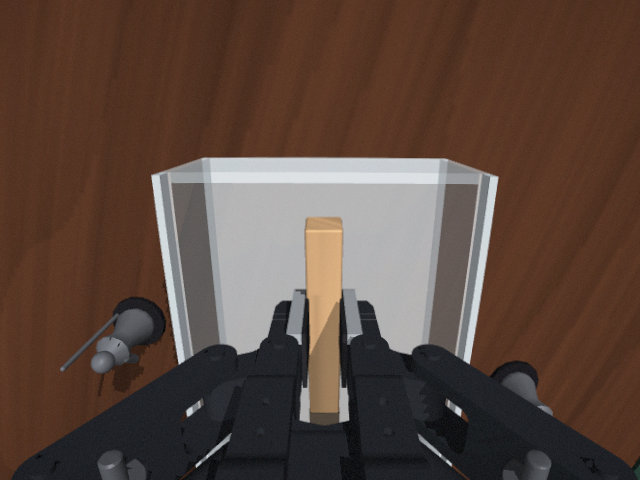

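The stick is held at (324,300) with its left end tilting up at (324,225), and the force is a gentle 6 N, so the passive tilt is working. I'll keep lifting, then pull out to the left.

```bash

python3 -m jog '[{"xyz":[0,0,-0.003],"spin":0,"claw":0},{"xyz":[0,0,-0.006],"spin":0,"claw":0},{"xyz":[0,0,-0.009],"spin":0,"claw":0},{"xyz":[0,0,-0.012],"spin":0,"claw":0},{"xyz":[0,0,-0.012],"spin":0,"claw":0}]'
python3 -m jog '[{"xyz":[0.006,0,-0.002],"spin":0,"claw":0},{"xyz":[0.012,0,-0.004],"spin":0,"claw":0},{"xyz":[0.018,0,-0.006],"spin":0,"claw":0},{"xyz":[0.024,0,-0.008],"spin":0,"claw":0},{"xyz":[0.03,0,-0.01],"spin":0,"claw":0},{"xyz":[0.036,0,-0.012],"spin":0,"claw":0},{"xyz":[0.042,0,-0.014],"spin":0,"claw":0},{"xyz":[0.042,0,-0.014],"spin":0,"claw":0}]'
python3 -c "
from h import *
for n in('scene','top'):
    p,d=grab_frame(n);np.save(f'pics/{n}4.npy',d);cv2.imwrite(f'pics/{n}4.png',p[:,:,::-1])
p=cv2.imread('pics/scene4.png')[150:350,200:440];cv2.imwrite('pics/s4c.png',cv2.resize(p,None,fx=3,fy=3))"
```

```text
time: 8.85
tcp_pos: [553.9, 78.7, 60.7]
orientation: [180.0, -0.0, 107.3]
force: [-1.8, 2.7, -4.9]
opening: 0.145
gripper_force: 58.6
time: 9.65
tcp_pos: [541.2, 120.1, 74.7]
orientation: [180.0, -0.1, 107.4]
force: [-1.9, 2.6, -3.8]
opening: 0.141
gripper_force: 58.7
```

View pics/s4c.png

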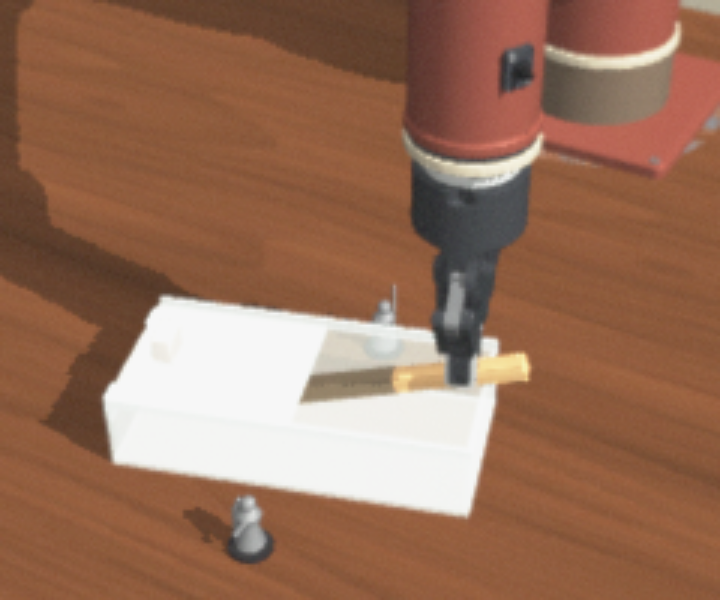

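The stick is tilted about 15° and passing freely out over the left wall, at crop (528,368). The shutter stays open. Continuing along the same line.

```bash

python3 -m jog '[{"xyz":[0.009,0,-0.003],"spin":0,"claw":0},{"xyz":[0.018,0,-0.006],"spin":0,"claw":0},{"xyz":[0.027,0,-0.009],"spin":0,"claw":0},{"xyz":[0.036,0,-0.012],"spin":0,"claw":0},{"xyz":[0.045,0,-0.015],"spin":0,"claw":0},{"xyz":[0.054,0,-0.018],"spin":0,"claw":0},{"xyz":[0.063,0,-0.021],"spin":0,"claw":0},{"xyz":[0.066,0,-0.022],"spin":0,"claw":0}]'
python3 -c "
from h import *
go(536,135,190,107.2);print(get_obs()['force'])
p,d=grab_frame('scene');cv2.imwrite('pics/s5.png',p[:,:,::-1])
p=p[150:350,200:440,::-1];cv2.imwrite('pics/s5c.png',cv2.resize(p,None,fx=3,fy=3))"
```

```text
time: 10.55
tcp_pos: [521.7, 183.1, 96.9]
orientation: [180.0, -0.0, 107.4]
force: [-0.1, -0.6, -0.7]
opening: 0.142
gripper_force: 58.9
t 10.55 tcp [521.7 183.1  96.9] [ 1.7996e+02 -3.0000e-02  1.0739e+02] op 0.142 -> xyz [-0.0501 -0.0006 -0.0932] spin 0.0034
[-0.06285867 -0.58910777 -0.72239943]
```

View pics/s5c.png

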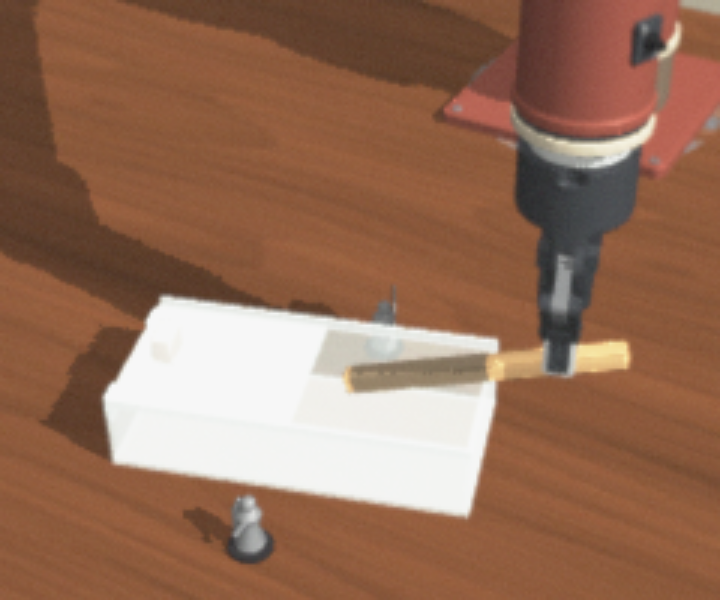

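The right end, at crop (348,380), is clear of the cover edge and the force is about zero. Lift straight up, then move back over the hatch.

```bash

python3 -m jog '[{"xyz":[0,0,-0.015],"spin":0,"claw":0},{"xyz":[0,0,-0.035],"spin":0,"claw":0},{"xyz":[0,0,-0.055],"spin":0,"claw":0},{"xyz":[0,0,-0.075],"spin":0,"claw":0},{"xyz":[0,0,-0.095],"spin":0,"claw":0},{"xyz":[0,0,-0.11],"spin":0,"claw":0},{"xyz":[0,0,-0.12],"spin":0,"claw":0},{"xyz":[0,0,-0.12],"spin":0,"claw":0}]'
python3 -m jog '[{"xyz":[-0.01,0,0],"spin":0,"claw":0},{"xyz":[-0.02,0,0],"spin":0,"claw":0},{"xyz":[-0.03,0,0],"spin":0,"claw":0},{"xyz":[-0.04,0,0],"spin":0,"claw":0},{"xyz":[-0.05,0,0],"spin":0,"claw":0},{"xyz":[-0.056,0,0],"spin":0,"claw":0},{"xyz":[-0.059,0,0],"spin":0,"claw":0},{"xyz":[-0.059,0,0],"spin":0,"claw":0}]'
python3 -m jog '[{"xyz":[0,0,0],"spin":0,"claw":0},{"xyz":[0,0,0],"spin":0,"claw":0},{"xyz":[0,0,0],"spin":0,"claw":0}]'
python3 -c "
from h import *
go(537,125,217,107.2)
p,d=grab_frame('scene');cv2.imwrite('pics/s6.png',p[:,:,::-1])
np.save('pics/s6.npy',d)
p=p[100:350,150:450,::-1];cv2.imwrite('pics/s6c.png',cv2.resize(p,None,fx=2.4,fy=2.4))"
```

```text
time: 11.4
tcp_pos: [522.5, 181.4, 217.8]
orientation: [179.9, -0.0, 107.3]
force: [0.2, -0.0, -0.9]
opening: 0.138
gripper_force: 59.0
time: 12.2
tcp_pos: [539.4, 124.8, 216.3]
orientation: [-180.0, 0.0, 107.3]
force: [-0.1, 0.2, -1.3]
opening: 0.143
gripper_force: 59.0
time: 12.5
tcp_pos: [539.3, 125.6, 216.3]
orientation: [180.0, -0.0, 107.3]
force: [0.2, -0.3, -0.4]
opening: 0.142
gripper_force: 59.0
t 12.5 tcp [539.3 125.6 216.3] [180.    -0.   107.34] op 0.142 -> xyz [ 0.0001 -0.0023 -0.0007] spin 0.0025
```

View pics/s6c.png

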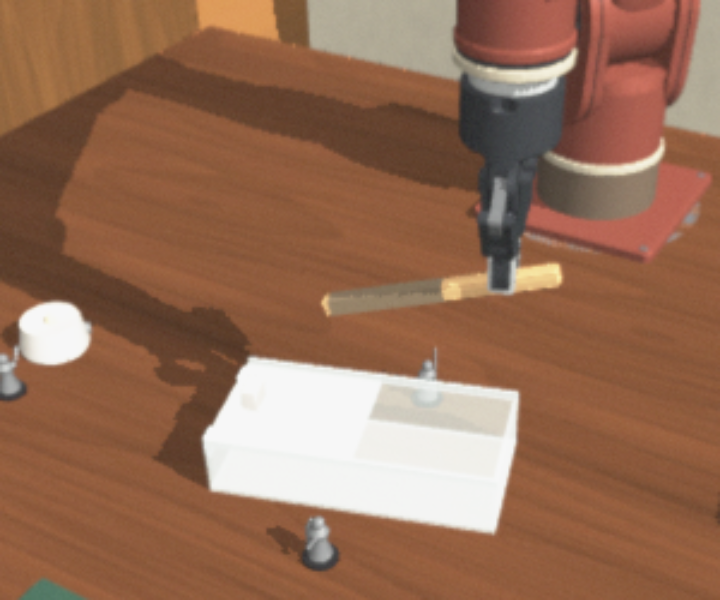

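The stick is held clear at crop (326,305)–(560,275), with its lowest end about 165 mm above the shelf. The shutter is open and the minis are still standing. Handing in.

```bash
python3 -c "
from workcell import *
print(sign_off())"
```

```text
the job is handed in; nothing more can be done
None
```

The job is handed in at about 12.5 s: the shutter was pulled to its stop, and the stick was tilted out and is held still above the hatch, its low end an estimated 100 mm above the box's top; the miniatures beside the box are still standing.

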